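# Tighten the loose canister cap and shelve the canister

### The arm

A 6-joint arm with a two-finger parallel gripper is mounted at the origin on the work surface. World frame = base frame: x ahead of the robot, y to its left, z up, the work surface at z = 0. Lengths are in m, angles in rad, forces in N, time in s.
With the tool pointing down it reaches from about 0.275 to 0.775 m from the base axis. Payload 14.6 kg.
Tool frame: the origin (TCP) lies at the very end of the fingers, on their centre line; the grasp point (between the pads) lies 19 mm behind it (ctrl.grip_point_offset is the distance from the TCP to the grasp point, in m); z points along the fingers, x is the direction in which the jaws open and shut, and the axes are right-handed (so a half turn about z gives the same grasp; the last joint's range is limited). The gripper opens to 85 mm and grips with 20 to 120 N. Pads are 22 mm wide; open, the fingers measure 114 mm over their backs; the gripper's body (76 mm by 85 mm) begins 54 mm behind the grasp point. The pads swing forward as they close: fully open they stand 13 mm farther back than shut.
Start: joints at [0.988, 0.263, -0.048, 1.259, 0, 1.415], TCP at [0.218, 0.478, 0.231] pointing down, gripper open.
Joint ranges: [-2.65, 2.65], [-0.89, 1.7], [-1.18, 1.37], [-2.13, 2.11], [-1.35, 1.29], [-3.14, 3.14]. Speed limits (rad/s): [1.89, 1.89, 2.57, 2.79, 3.14, 3.14].

### API

Orientations are given as a 3x3 rotation matrix whose columns are the frame's x, y, z axes.
In Python, from plant import readout, cams, ctrl gives the robot as it stands. The module is installed in compiled form; this text tells all that it offers.
- The arm moves only by the tool play_rows, never from a script. Its argument "commands" is one flat list of numbers, 6 for each row, row after row: the shift along the world's x, y, z as a fraction of full scale, then the turn, a rotation vector about the world's x, y, z as a fraction of full scale. A call has 1 to 8 rows; each row is the pose to reach, as a shift and turn from the pose measured when the call began; what a row does not reach only later rows make up. Full scale, the value 1, is 0.08 m for a shift and 90 degrees for a turn. A row lasts 1/12 s, in which the tool goes at most 41.7 mm and 7.16 degrees, less where a joint would pass 70% of its speed; a pose out of reach is approached as far as the arm can. A call with a number of a shift or a turn outside -1 to 1 is refused whole. A call with a gripper value outside its range is refused whole. "fingers" is the finger opening in mm, from 0 to 85.4, set as the call begins (left out, the last holds). The fingers move at their own pace and stop on an object; "grip_force" is the grip in N (left out, the last holds). Time passes only in rows, so rows that repeat a pose let the fingers close. It gives the time, the measured TCP pose, the force and the opening at its end, in the units of the state.
- readout.state(): the state, without advancing time (a new reading comes with each control period).
- cams.read_camera(name): name is "scene" or "top" or "wrist"; returns a dict with "img" (420x560x3 uint8, blue, green, red), "fx", "fy", "cx", "cy" (pixels), "origin" and "orientation" of the camera in the world. Camera axes: x right, y down, z forward; pixel columns grow to the right and rows downward; lengths in m; the calibration is good to about 2 mm. A picture is of the moment at which its call begins. There is no depth.
- ctrl.hand_in(): hands the job in, once; it reports no verdict.
The state is a dict: "t": time; "joint_pos": joint angles; "qd": joint speeds; "joint_torque": joint torques, N m; "tool_pos": TCP position; "eef_rot": TCP orientation; "ft_force": force on the tool from outside, world axes, zero at the start; "ft_torque": the same for the moment, N m; "opening": finger opening in m.
Only numpy, scipy, OpenCV 4.12 (cv2) and the standard library are available. Lean on these libraries where they do the work, as an engineer would, in place of code of your own. Each camera call takes 0.05 s, during which the arm holds its last target. There are 200 camera calls.

### The job

One of the three white canisters in the plywood rack has its cap left loose: its grip bar is out of line with the two black ribs on the shoulder. While it stands in the rack, turn that cap clockwise until it is fully tight, bar in line with the ribs; only then lift the canister out and set it gently down, upright, on the middle of the empty cork pad on the low shelf, any way round. Leave the other two canisters in the rack with their caps tight, and let go.

Things in the scene. Friction and masses are not known exactly. Their poses are not given: they have to be found in the camera images.
- canister_a: white plastic canister, body 64 mm along its x, 52 mm along its y, 80 mm tall, about 0.3 kg, in a rack pocket. Origin at the centre of its underside, z up. On its axis a screw cap: grey disc 46 mm across, 86 to 96 mm above the underside, and on it a black grip bar 44 mm long, 14 mm wide, 96 to 128 mm above the underside. Black shoulder ribs at x = +-28 mm: a tight bar points at them.
- cap_a (a joint): turn of canister_a's cap, rad: 0 = tight, at its stop, bar along the canister's x, in line with the ribs; negative = loose, bar that far anticlockwise from above (a loose one: 40 to 66 degrees). Turning it clockwise from above raises it to 0. Friction about 0.06 N m, it stays where left; it does not rise. Grip the bar across its 14 mm width; it also carries the canister.
- rack: fixed plywood rack, 105 mm along its x, 275 mm along its y, 30 mm high, origin at the centre of its underside. Three pockets 90 mm apart along its y hold the canisters, their x along the rack's x. Pockets are 24 mm deep, floor 6 mm above the table, about 1.5 mm play all round; they keep a canister from turning. Lift straight out.
- cork_pad: round cork pad 90 mm across, 4 mm thick, fixed on a low wooden shelf (130 by 350 mm, top 50 mm above the table): its one empty place. Origin at the centre of the pad's underside, z up; its top is 4 mm above. The shelf's two other places, 115 mm apart in a row with the pad, hold a jar and a cup, 75 mm tall and up to 70 mm across.
- canister_b: a canister just like canister_a, with the same origin and axes, in another pocket of the rack.
- cap_b (a joint): turn of canister_b's cap, same meaning as for cap_a. Exactly one of the three caps is loose at the start.
- canister_c: a canister just like canister_a, with the same origin and axes, in another pocket of the rack.
- cap_c (a joint): turn of canister_c's cap, same meaning as for cap_a. Exactly one of the three caps is loose at the start.
There are look-alikes about, which are no part of the job. Leave any blue or turquoise look-alike of the canister_a alone.

How it is judged:
By the outcome, as a careful person would: the job done as asked, in the order asked, and still so for the second after the job is handed in, with the robot touching nothing.
It also fails if it takes over 38 s, if anything falls off the work surface, if the arm or the gripper's body presses on something with over 40 N, if the wrist force passes 120 N, or if a joint passes its speed limit or range.

## Working session

There is one attempt and no reset: what is moved stays moved. The work goes in short steps, Python scripts to look and compute and a tool call to move; the robot and the scene stay as the last step left them, time stands still between calls to the robot, and variables do not carry over. Pictures are saved under pics/ and viewed, about 8 in all and at most 12, crops included, and the job is handed in when it is done.

Besides the shell and the picture viewer there is one more tool, called after "Request:" by a JSON object that holds its "op" and its "data". play_rows: Moves the arm, as the interface text tells. Shift numbers are shares of 0.08 m and turn numbers shares of 90 degrees, none past 1 either way. Its arguments: {"type":"object","properties":{"commands":{"type":"array"},"fingers":{"type":"number"},"grip_force":{"type":"number"}},"required":["commands"]}

```bash
mkdir -p pics; cat > h.py <<'E'
import numpy as np, cv2
from plant import readout, cams, ctrl
def ray(c,uv,z):
    d=np.array([(uv[0]-c['cx'])/c['fx'],(uv[1]-c['cy'])/c['fy'],1.]); d=np.array(c['orientation'])@d
    o=np.array(c['origin']); return o+d*(z-o[2])/d[2]
E
python3 - <<'E'
from h import *
a=cams.read_camera('top');b=cams.read_camera('scene')
cv2.imwrite('pics/top.png',a['img']);cv2.imwrite('pics/scene.png',b['img'])
import pickle;pickle.dump((a,b),open('c.pkl','wb'))
for c in(a,b):print(c['origin'],c['orientation'],c['fx'],c['cx'],c['cy'])
s=readout.state();print(s['t'],s['eef_rot'],s['opening'],s['ft_force'],ctrl.grip_point_offset)
E
```

```text
[0.3071253  0.0254141  1.29375554] [[-0.00442873 -0.99720258  0.07461505]
 [-0.99970253  0.00262551 -0.02424772]
 [ 0.02398398 -0.07470024 -0.99691757]] 491.14257901392614 278.31878662752007 207.59028236544341
[ 0.83543708 -0.09654126  0.7031188 ] [[ 0.25098399  0.78716594 -0.56336207]
 [ 0.9679842  -0.20187775  0.14917094]
 [ 0.00369201 -0.5827651  -0.81263227]] 387.48695007042636 277.58987633124895 211.02852575531867
0.1 [[ 4.14885856e-01  9.09873329e-01 -5.02038924e-04]
 [ 9.09873025e-01 -4.14886135e-01 -7.56713122e-04]
 [-8.96802076e-04 -1.42842104e-04 -9.99999588e-01]] 0.08523337700772142 [-0.4305487  -0.23643674 -0.27718316] 0.0187
```

View pics/top.png

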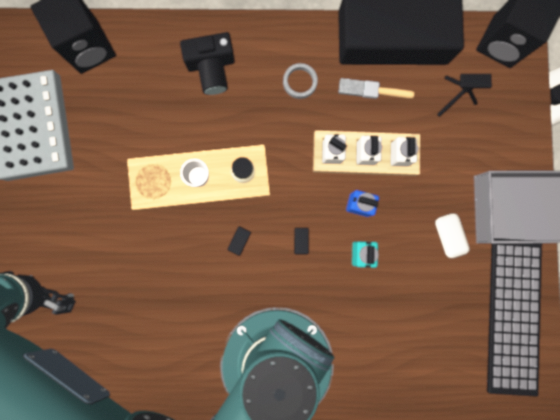

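View pics/scene.png

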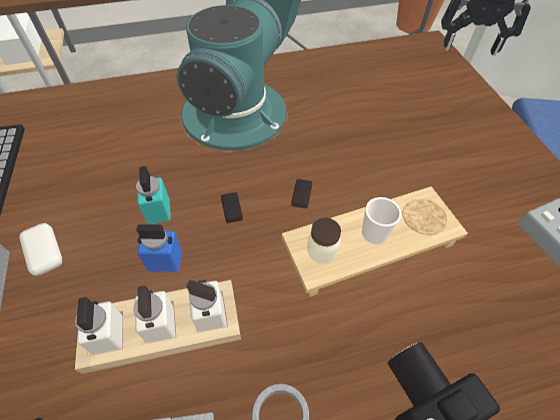

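The top view shows the rack at about (367,152). Its left canister, at (335,147), has the bar out of line with its ribs; the other two look tight. The cork pad is at (153,181). The blue and turquoise look-alikes are at (363,203) and (365,254).

```bash
python3 - <<'E'
from h import *
import pickle
a,b=pickle.load(open('c.pkl','rb'))
for c,roi,pr in((a,(310,128,425,178),(120,145,190,215)),(b,(70,275,245,375),(395,190,455,245))):
    g=c['img'].astype(int); 
    m=(g.max(2)<70).astype(np.uint8); k=np.zeros_like(m); x0,y0,x1,y1=roi;k[y0:y1,x0:x1]=1; m*=k
    n,l,st,ce=cv2.connectedComponentsWithStats(m)
    for i in range(1,n):
        if st[i,4]>40:
            r=cv2.minAreaRect(np.argwhere(l==i)[:,::-1].astype(np.float32)); bp=cv2.boxPoints(r)
            w=np.array([ray(c,p,.134)[:2] for p in bp]);e=max(w[1]-w[0],w[2]-w[1],key=np.linalg.norm)
            print('bar',ce[i].round(1),st[i,4],ray(c,ce[i],.13).round(4),np.degrees(np.arctan2(e[1],e[0])).round(1),np.linalg.norm(e).round(3))
    hsv=cv2.cvtColor(c['img'],cv2.COLOR_BGR2HSV)
    x0,y0,x1,y1=pr; print('hsv',hsv[(y0+y1)//2,(x0+x1)//2])
    wood=((hsv[...,2]>150)&(hsv[...,1]>50)&(hsv[...,0]>8)&(hsv[...,0]<30)).astype(np.uint8)
    n,l,st,ce=cv2.connectedComponentsWithStats(wood)
    for i in range(1,n):
        if st[i,4]>900:
            r=cv2.minAreaRect(np.argwhere(l==i)[:,::-1].astype(np.float32));
            for z in(.03,.05): print('wood',st[i],z,[ray(c,p,z)[:2].round(3).tolist() for p in cv2.boxPoints(r)],ray(c,r[0],z).round(4))
    x0,y0,x1,y1=pr
    cv2.imwrite('pics/p%d.png'%x0,cv2.resize(c['img'][y0-10:y1+10,x0-10:x1+10],None,fx=5,fy=5,interpolation=3))
    print(c['img'][(y0+y1)//2,x0:x1].tolist()[::4])
E
```

```text
bar [374.2 145. ] 90 [ 0.5449 -0.2348  0.13  ] 178.9 0.039
bar [337.5 143.8] 88 [ 0.5477 -0.1461  0.13  ] -124.2 0.035
bar [410.7 146.6] 108 [ 0.5412 -0.3234  0.13  ] 178.6 0.041
hsv [ 20 106 248]
wood [ 312  130  109   45 2582] 0.03 [[0.495, -0.092], [0.608, -0.096], [0.6, -0.382], [0.486, -0.376]] [ 0.5469 -0.2362  0.03  ]
wood [ 312  130  109   45 2582] 0.05 [[0.492, -0.09], [0.603, -0.094], [0.595, -0.376], [0.483, -0.369]] [ 0.5431 -0.232   0.05  ]
wood [ 126  144  145   67 6383] 0.03 [[0.533, 0.39], [0.57, 0.028], [0.431, 0.014], [0.396, 0.374]] [0.4824 0.2023 0.03  ]
wood [ 126  144  145   67 6383] 0.05 [[0.53, 0.384], [0.566, 0.028], [0.429, 0.015], [0.394, 0.368]] [0.4796 0.1995 0.05  ]
[[59, 86, 131], [58, 85, 131], [86, 126, 172], [172, 238, 254], [140, 204, 243], [145, 212, 247], [149, 217, 250], [132, 192, 238], [138, 201, 243], [152, 221, 251], [157, 224, 252], [147, 215, 249], [129, 188, 235], [173, 238, 253], [180, 243, 254], [186, 245, 254], [244, 250, 253], [161, 168, 176]]
bar [201.  292.6] 139 [ 0.5616 -0.1485  0.13  ] 56.4 0.049
bar [149.2 297. ] 42 [ 0.5488 -0.2
[... 163 characters left out ...]
429], [0.534, 0.388], [0.572, 0.023]] [0.4795 0.2036 0.03  ]
wood [ 282  186  186  111 7939] 0.05 [[0.437, 0.014], [0.377, 0.413], [0.543, 0.374], [0.58, 0.02]] [0.4901 0.1946 0.05  ]
wood [  75  279  166   94 5017] 0.03 [[0.489, -0.402], [0.499, -0.099], [0.62, -0.099], [0.605, -0.376]] [ 0.5558 -0.2474  0.03  ]
wood [  75  279  166   94 5017] 0.05 [[0.5, -0.393], [0.509, -0.099], [0.626, -0.099], [0.612, -0.367]] [ 0.5642 -0.2429  0.05  ]
[[153, 162, 169], [248, 255, 255], [111, 152, 183], [148, 194, 229], [149, 197, 232], [159, 207, 243], [150, 199, 233], [142, 187, 222], [125, 170, 205], [135, 180, 215], [136, 182, 216], [123, 166, 201], [124, 166, 201], [164, 214, 242], [165, 214, 242]]
```

Request:
{"op": "play_rows", "data": {"commands": [0.52, -0.97, 0.2, 0, 0, 0.11, 0.52, -0.97, 0.2, 0, 0, 0.11, 0.52, -0.97, 0.2, 0, 0, 0.11], "fingers": 45, "grip_force": 40}}

```text
t: 0.35
tool_pos: [0.2605, 0.3967, 0.2476]
eef_rot: [[0.249, 0.968, 0.0], [0.968, -0.249, -0.002], [-0.002, 0.001, -1.0]]
ft_force: [-0.5, -0.1, -0.0]
opening: 0.0516
```

Request:
{"op": "play_rows", "data": {"commands": [0.52, -0.97, 0, 0, 0, 0.11, 0.52, -0.97, 0, 0, 0, 0.11, 0.52, -0.97, 0, 0, 0, 0.11]}}

```text
t: 0.6
tool_pos: [0.3031, 0.316, 0.2475]
eef_rot: [[0.076, 0.997, 0.001], [0.997, -0.076, -0.003], [-0.003, 0.001, -1.0]]
ft_force: [-0.7, 0.5, -0.4]
opening: 0.0447
```

Request:
{"op": "play_rows", "data": {"commands": [0.52, -0.97, 0, 0, 0, 0.11, 0.52, -0.97, 0, 0, 0, 0.11, 0.52, -0.97, 0, 0, 0, 0.11]}}

```text
t: 0.85
tool_pos: [0.3458, 0.2355, 0.2474]
eef_rot: [[-0.1, 0.995, 0.001], [0.995, 0.1, -0.003], [-0.004, 0.001, -1.0]]
ft_force: [-0.8, -0.3, -0.3]
opening: 0.0448
```

Request:
{"op": "play_rows", "data": {"commands": [0.52, -0.97, 0, 0, 0, 0.11, 0.52, -0.97, 0, 0, 0, 0.11, 0.52, -0.97, 0, 0, 0, 0.11]}}

```text
t: 1.1
tool_pos: [0.3888, 0.1548, 0.2472]
eef_rot: [[-0.273, 0.962, 0.002], [0.962, 0.273, -0.004], [-0.004, 0.001, -1.0]]
ft_force: [-1.1, -0.1, -0.8]
opening: 0.0449
```

Request:
{"op": "play_rows", "data": {"commands": [0.52, -0.97, 0, 0, 0, 0.11, 0.52, -0.97, 0, 0, 0, 0.11, 0.52, -0.97, 0, 0, 0, 0.11]}}

```text
t: 1.35
tool_pos: [0.432, 0.074, 0.2469]
eef_rot: [[-0.438, 0.899, 0.003], [0.899, 0.438, -0.004], [-0.005, 0.001, -1.0]]
ft_force: [-0.4, 1.1, 0.2]
opening: 0.0452
```

Request:
{"op": "play_rows", "data": {"commands": [0.52, -0.97, 0, 0, 0, 0.11, 0.52, -0.97, 0, 0, 0, 0.11, 0.52, -0.97, 0, 0, 0, 0.11]}}

```text
t: 1.6
tool_pos: [0.4754, -0.0073, 0.2465]
eef_rot: [[-0.587, 0.809, 0.004], [0.809, 0.587, -0.005], [-0.006, 0.0, -1.0]]
ft_force: [-0.7, 0.5, -0.2]
opening: 0.0449
```

Request:
{"op": "play_rows", "data": {"commands": [0.52, -0.97, 0, 0, 0, 0.11, 0.52, -0.97, 0, 0, 0, 0.11, 0.52, -0.97, 0, 0, 0, 0.11]}}

```text
t: 1.85
tool_pos: [0.5189, -0.0889, 0.2456]
eef_rot: [[-0.718, 0.696, 0.004], [0.696, 0.718, -0.005], [-0.006, -0.0, -1.0]]
ft_force: [-0.4, 0.3, -0.7]
opening: 0.045
```

Request:
{"op": "play_rows", "data": {"commands": [0.36, -0.71, 0, 0, 0, 0.11, 0.36, -0.71, 0, 0, 0, 0.11, 0.36, -0.71, 0, 0, 0, 0.11, 0.36, -0.71, 0, 0, 0, 0.11]}}

```text
t: 2.18
tool_pos: [0.5478, -0.1463, 0.2448]
eef_rot: [[-0.825, 0.565, 0.004], [0.565, 0.825, -0.003], [-0.005, -0.0, -1.0]]
ft_force: [-0.9, 0.0, 0.1]
opening: 0.0449
```

```bash
python3 - <<'E'
from h import *
c=cams.read_camera('wrist');cv2.imwrite('pics/w1.png',c['img'])
import pickle;pickle.dump(c,open('w.pkl','wb'))
s=readout.state();print(s['tool_pos'],s['joint_pos'],s['t'],c['origin'],c['orientation'])
a=cams.read_camera('top');cv2.imwrite('pics/p120.png',cv2.resize(a['img'][130:230,110:290],None,fx=4,fy=4,interpolation=3))
print(ray(a,(153,181.5),.054))
E
```

```text
[ 0.54741619 -0.14540078  0.24518155] [-4.02845201e-01  3.28263683e-01  8.43774304e-02  1.32191620e+00
 -1.23904579e-03 -1.37457751e+00] 2.2333 [ 0.50537961 -0.20752296  0.38632767] [[-0.82549749  0.53883723  0.1679534 ]
 [ 0.5643923   0.79013963  0.23904119]
 [-0.00390234  0.29211951 -0.95637386]]
[0.46685294 0.31168546 0.054     ]
```

View pics/w1.png

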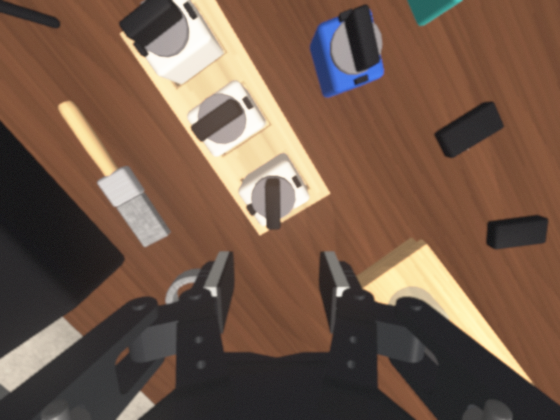

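View pics/p120.png

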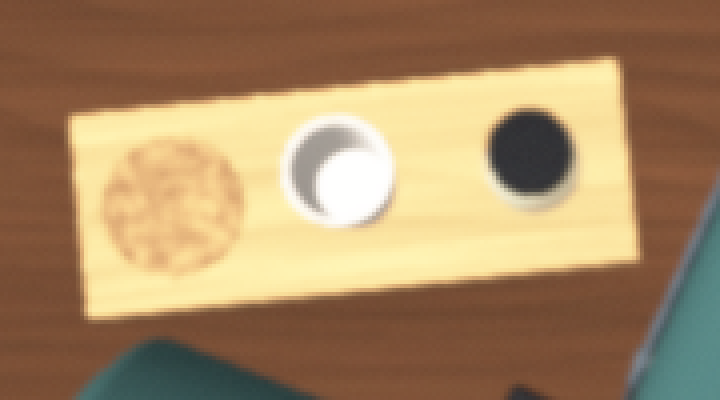

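The wrist view shows the loose bar at about (273,203), nearly upright and so across the jaws. In the enlarged top crop the pad centre is at top-image pixel (153.3,181.5).

```bash
python3 - <<'E'
from h import *
import pickle
c=pickle.load(open('w.pkl','rb'));a,b=pickle.load(open('c.pkl','rb'))
m=(c['img'].max(2)<75).astype(np.uint8)
n,l,st,ce=cv2.connectedComponentsWithStats(m)
for i in range(1,n):
    if 150<st[i,4]<6000 and st[i,0]<330 and st[i,1]<240:
        r=cv2.minAreaRect(np.argwhere(l==i)[:,::-1].astype(np.float32));w=np.array([ray(c,p,.134)[:2] for p in cv2.boxPoints(r)]);e=max(w[1]-w[0],w[2]-w[1],key=np.linalg.norm)
        print(st[i],ray(c,ce[i],.128).round(4),np.degrees(np.arctan2(e[1],e[0])).round(1),np.linalg.norm(e).round(3))
# rack corners
for p in((261,235),(329,192),(122,34)): print(ray(c,p,.03).round(4))
# grey disc centre of loose cap
print('disc',ray(c,(273,198),.102).round(4), 'pad',ray(a,(153.25,181.5),.054))
cv2.imwrite('pics/w1c.png',cv2.resize(c['img'][60:260,140:360],None,fx=3.6,fy=3,interpolation=2))
E
```

```text
[  0   0  60  28 703] [ 0.6193 -0.3791  0.128 ] 130.4 0.044
[ 120    0   62   55 1847] [ 0.5457 -0.3229  0.128 ] 178.3 0.042
[ 0.6038 -0.1011  0.03  ]
[ 0.5008 -0.1004  0.03  ]
[ 0.5934 -0.3744  0.03  ]
disc [ 0.5511 -0.1483  0.102 ] pad [0.4668521  0.31105749 0.054     ]
```

View pics/w1c.png

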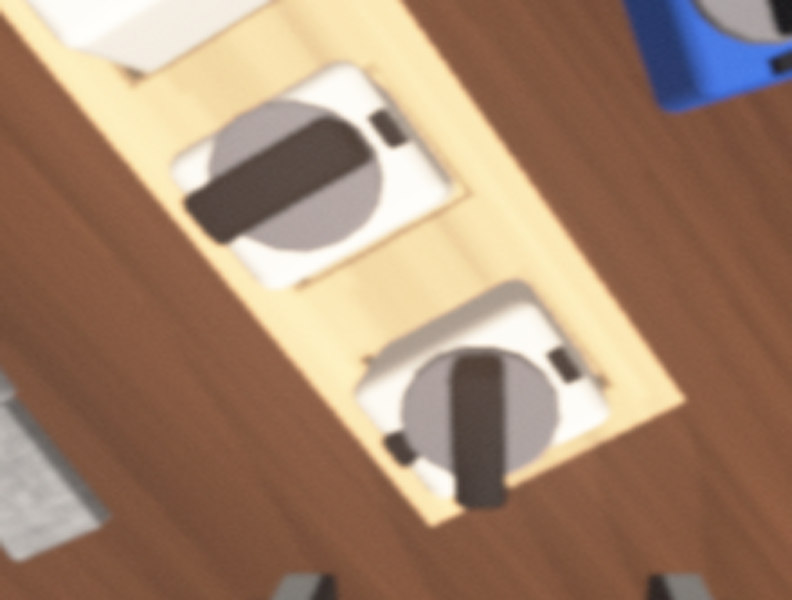

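The enlarged crop shows the loose bar from (478,355) to (480,505), and the disc centre at (480,411). The ribs are at (565,364) and (401,447), and the middle cap is tight.

```bash
python3 - <<'E'
from h import *
import pickle
c=pickle.load(open('w.pkl','rb'))
P=lambda u,v,z:ray(c,(u/3.6+140,v/3+60),z)[:2]
A=lambda e:np.degrees(np.arctan2(e[1],e[0])).round(1)
r1,r2=P(565,364,.09),P(401,447,.09);print('ribs',(r1+r2)/2,A(r2-r1),np.linalg.norm(r1-r2))
b1,b2=P(476,360,.134),P(481,503,.134);print('bar',(b1+b2)/2,A(b2-b1),np.linalg.norm(b1-b2))
print('disc',P(480,411,.102))
E
```

```text
ribs [ 0.55069728 -0.14763066] -2.3 0.055858039848222414
bar [ 0.54934714 -0.15011932] 57.1 0.0442135509866049
disc [ 0.55022822 -0.14895564]
```

Request:
{"op": "play_rows", "data": {"commands": [0.03, -0.03, -0.45, 0.002, 0.003, 0.016, 0.03, -0.03, -0.9, 0.002, 0.003, 0.016, 0.03, -0.03, -0.9, 0.002, 0.003, 0.016, 0.03, -0.03, -0.9, 0.002, 0.003, 0.016]}}

```text
t: 2.62
tool_pos: [0.5486, -0.146, 0.1735]
eef_rot: [[-0.84, 0.542, -0.003], [0.542, 0.84, 0.001], [0.003, -0.001, -1.0]]
ft_force: [0.6, -0.2, 0.3]
opening: 0.0451
```

```bash
python3 - <<'E'
from h import *
c=cams.read_camera('wrist');s=readout.state();print(s['tool_pos'],s['eef_rot'],s['t'])
cv2.imwrite('pics/w2.png',c['img'])
for z in(.134,):
  d=np.array([.55,-.148,z]);q=np.array(c['orientation']).T@(d-np.array(c['origin']));print(q[0]/q[2]*c['fx']+c['cx'],q[1]/q[2]*c['fy']+c['cy'])
E
```

```text
[ 0.5496915  -0.14660952  0.17506374] [[-8.40409992e-01  5.41951053e-01  3.18663841e-04]
 [ 5.41950998e-01  8.40410052e-01 -2.46205530e-04]
 [-4.01239641e-04 -3.42134014e-05 -9.99999919e-01]] 2.6667
272.6230296233703 236.04463562458807
```

View pics/w2.png

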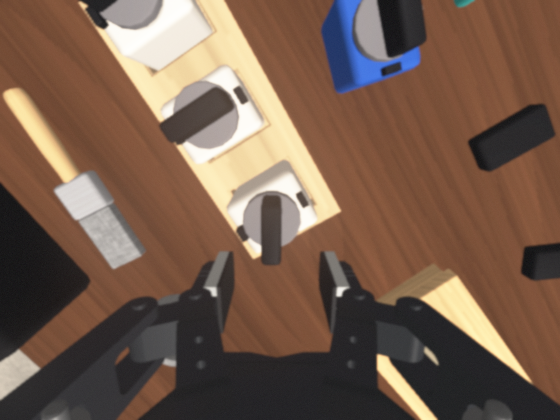

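The bar stands upright at (271,231), centred between the fingers to within about 1 mm, so I'm going down to grip.

Request:
{"op": "play_rows", "data": {"commands": [0.01, -0.02, -0.4, 0, 0, 0, 0.01, -0.02, -0.7, 0, 0, 0, 0.01, -0.02, -0.86, 0, 0, 0, 0.01, -0.02, -0.86, 0, 0, 0, 0.01, -0.02, -0.86, 0, 0, 0]}}

```text
t: 3.08
tool_pos: [0.5513, -0.1483, 0.1083]
eef_rot: [[-0.84, 0.542, 0.002], [0.542, 0.84, -0.001], [-0.002, 0.0, -1.0]]
ft_force: [0.0, 0.1, 0.4]
opening: 0.045
```

Request:
{"op": "play_rows", "data": {"commands": [0, 0, 0, 0, 0, 0, 0, 0, 0, 0, 0, 0, 0, 0, 0, 0, 0, 0, 0, 0, 0, 0, 0, 0, 0, 0, 0, 0, 0, 0, 0, 0, 0, 0, 0, 0], "fingers": 8, "grip_force": 40}}

```text
t: 3.58
tool_pos: [0.5518, -0.1484, 0.1099]
eef_rot: [[-0.84, 0.542, 0.004], [0.542, 0.84, -0.002], [-0.004, 0.001, -1.0]]
ft_force: [-3.6, 0.8, 11.4]
opening: 0.0132
```

Request:
{"op": "play_rows", "data": {"commands": [0, 0, 0, 0, 0, -0.05, 0, 0, 0, 0, 0, -0.12, 0, 0, 0, 0, 0, -0.19, 0, 0, 0, 0, 0, -0.26, 0, 0, 0, 0, 0, -0.32, 0, 0, 0, 0, 0, -0.38, 0, 0, 0, 0, 0, -0.44, 0, 0, 0, 0, 0, -0.5]}}

```text
t: 4.25
tool_pos: [0.5518, -0.1483, 0.1104]
eef_rot: [[-0.207, 0.978, 0.002], [0.978, 0.207, -0.004], [-0.004, 0.001, -1.0]]
ft_force: [-0.7, 1.2, -1.8]
opening: 0.013
```

```bash
python3 - <<'E'
from h import *
s=readout.state()
for k in('t','tool_pos','ft_force','ft_torque','opening','joint_pos'):print(k,np.round(s[k],4))
R=np.array(s['eef_rot']);print(np.degrees(np.arctan2(R[1,0],R[0,0])))
E
```

```text
t 4.25
tool_pos [ 0.5518 -0.1483  0.1104]
ft_force [-0.7014  1.2462 -1.8312]
ft_torque [0.2232 0.1721 0.0889]
opening 0.013
joint_pos [-0.4036  0.4013 -0.1773  0.989  -0.0029 -0.6118]
101.92696932952035
```

Request:
{"op": "play_rows", "data": {"commands": [0, 0, 0, 0, 0, -0.06, 0, 0, 0, 0, 0, -0.1, 0, 0, 0, 0, 0, -0.14, 0, 0, 0, 0, 0, -0.16, 0, 0, 0, 0, 0, -0.17, 0, 0, 0, 0, 0, -0.17]}}

```text
t: 4.75
tool_pos: [0.5519, -0.1482, 0.1107]
eef_rot: [[0.059, 0.998, 0.001], [0.998, -0.059, -0.004], [-0.004, 0.001, -1.0]]
ft_force: [-0.9, 0.5, -2.9]
opening: 0.0134
```

```bash
cat > s.py <<'E'
from h import *
s=readout.state()
for k in('t','tool_pos','ft_force','ft_torque','opening'):print(k,np.round(s[k],4))
R=np.array(s['eef_rot']);print(np.degrees(np.arctan2(R[1,0],R[0,0])))
E
python3 s.py
```

```text
t 4.75
tool_pos [ 0.5519 -0.1482  0.1107]
ft_force [-0.8974  0.5347 -2.9185]
ft_torque [ 0.1831  0.09   -0.0066]
opening 0.0134
86.61575909982432
```

Request:
{"op": "play_rows", "data": {"commands": [0, 0, 0, 0, 0, -0.02, 0, 0, 0, 0, 0, -0.035, 0, 0, 0, 0, 0, -0.035, 0, 0, 0, 0, 0, -0.035]}}

```text
t: 5.08
tool_pos: [0.5517, -0.1482, 0.1108]
eef_rot: [[0.112, 0.994, 0.0], [0.994, -0.112, -0.004], [-0.004, 0.001, -1.0]]
ft_force: [-1.5, 1.0, -1.7]
opening: 0.0134
```

```bash
python3 s.py; python3 - <<'E'
from h import *
c=cams.read_camera('wrist')
cv2.imwrite('pics/w3.png',c['img'])
E
```

```text
t 5.0833
tool_pos [ 0.5517 -0.1482  0.1108]
ft_force [-1.5307  1.0366 -1.6852]
ft_torque [0.2284 0.3386 0.6169]
opening 0.0134
83.54307866273463
```

View pics/w3.png

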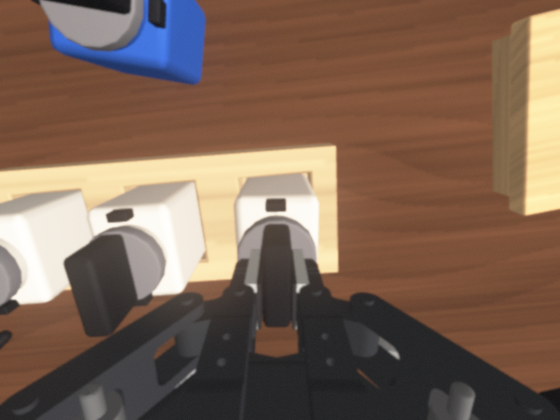

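The torque of 0.62 N m against the turn shows the cap is at its stop. The wrist view shows the bar, at column 277, in line with the rib at (277,205). Now I'm lifting straight up.

Request:
{"op": "play_rows", "data": {"commands": [0, 0, 0.1, 0, 0, 0, 0, 0, 0.2, 0, 0, 0, 0, 0, 0.32, 0, 0, 0, 0, 0, 0.45, 0, 0, 0, 0, 0, 0.5, 0, 0, 0], "grip_force": 60}}

```text
t: 5.55
tool_pos: [0.5528, -0.1486, 0.1534]
eef_rot: [[0.113, 0.994, 0.004], [0.994, -0.113, -0.006], [-0.005, 0.004, -1.0]]
ft_force: [0.6, -0.5, -2.7]
opening: 0.0126
```

```bash
python3 s.py; python3 - <<'E'
from h import *
c=cams.read_camera('scene')
cv2.imwrite('pics/s2.png',c['img'][180:400,40:330].repeat(2,0).repeat(2,1))
E
```

```text
t 5.55
tool_pos [ 0.5528 -0.1486  0.1534]
ft_force [ 0.647  -0.5016 -2.6957]
ft_torque [-0.0332 -0.0523  0.0676]
opening 0.0126
83.5237125297943
```

View pics/s2.png

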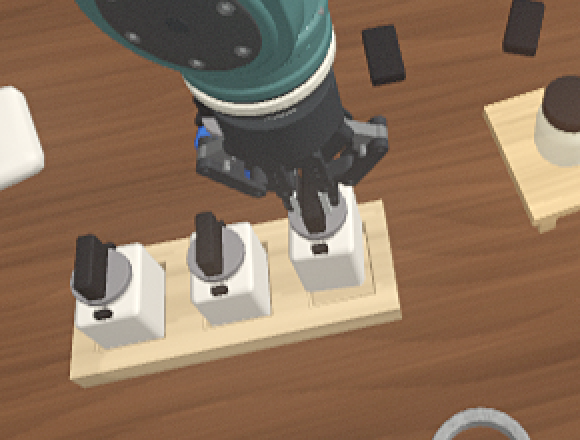

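The canister is out of the pocket, hanging upright with its bar in line with the front rib at about (320,248). The other two are still seated with their caps tight.

Request:
{"op": "play_rows", "data": {"commands": [0, 0, 0.3, 0, 0, 0, 0, 0, 0.6, 0, 0, 0, 0, 0, 0.7, 0, 0, 0]}}

```text
t: 5.85
tool_pos: [0.5539, -0.1491, 0.2127]
eef_rot: [[0.113, 0.994, 0.008], [0.994, -0.113, -0.007], [-0.006, 0.009, -1.0]]
ft_force: [0.0, -0.1, -3.1]
opening: 0.0125
```

Request:
{"op": "play_rows", "data": {"commands": [0, 0, 0.3, 0, 0, 0, 0, 0, 0.5, 0, 0, 0, 0, 0, 0.6, 0, 0, 0]}}

```text
t: 6.1
tool_pos: [0.5544, -0.1494, 0.2624]
eef_rot: [[0.113, 0.994, 0.01], [0.994, -0.113, -0.008], [-0.007, 0.011, -1.0]]
ft_force: [0.5, 0.5, -3.7]
opening: 0.0132
```

Request:
{"op": "play_rows", "data": {"commands": [-0.03, 0.2, 0, 0, 0, 0, -0.1, 0.5, 0, 0, 0, 0, -0.15, 0.8, 0, 0, 0, 0, -0.18, 0.95, 0, 0, 0, 0]}}

```text
t: 6.43
tool_pos: [0.539, -0.0708, 0.2614]
eef_rot: [[0.112, 0.994, 0.009], [0.994, -0.112, -0.007], [-0.006, 0.01, -1.0]]
ft_force: [-0.2, 0.3, -3.2]
opening: 0.0129
```

Request:
{"op": "play_rows", "data": {"commands": [-0.06, 0.32, 0, 0, 0, 0, -0.12, 0.64, 0, 0, 0, 0, -0.18, 0.95, 0, 0, 0, 0]}}

```text
t: 6.68
tool_pos: [0.5239, 0.0066, 0.2603]
eef_rot: [[0.112, 0.994, 0.008], [0.994, -0.112, -0.007], [-0.006, 0.009, -1.0]]
ft_force: [0.5, -0.0, -2.9]
opening: 0.0127
```

Request:
{"op": "play_rows", "data": {"commands": [-0.06, 0.32, 0, 0, 0, 0, -0.12, 0.64, 0, 0, 0, 0, -0.18, 0.95, 0, 0, 0, 0]}}

```text
t: 6.93
tool_pos: [0.5086, 0.0842, 0.2594]
eef_rot: [[0.112, 0.994, 0.007], [0.994, -0.112, -0.007], [-0.006, 0.008, -1.0]]
ft_force: [0.1, 0.0, -2.8]
opening: 0.013
```

Request:
{"op": "play_rows", "data": {"commands": [-0.06, 0.32, 0, 0, 0, 0, -0.12, 0.64, 0, 0, 0, 0, -0.18, 0.95, 0, 0, 0, 0]}}

```text
t: 7.18
tool_pos: [0.4934, 0.1617, 0.2585]
eef_rot: [[0.112, 0.994, 0.006], [0.994, -0.112, -0.007], [-0.007, 0.007, -1.0]]
ft_force: [0.2, -0.5, -2.9]
opening: 0.013
```

Request:
{"op": "play_rows", "data": {"commands": [-0.06, 0.32, 0, 0, 0, 0, -0.12, 0.64, 0, 0, 0, 0, -0.18, 0.95, 0, 0, 0, 0]}}

```text
t: 7.43
tool_pos: [0.4781, 0.2392, 0.2575]
eef_rot: [[0.112, 0.994, 0.005], [0.994, -0.112, -0.008], [-0.007, 0.006, -1.0]]
ft_force: [0.6, 0.3, -3.5]
opening: 0.013
```

Request:
{"op": "play_rows", "data": {"commands": [-0.05, 0.35, 0, 0.005, 0.003, 0, -0.1, 0.65, 0, 0.005, 0.003, 0, -0.12, 0.82, 0, 0.005, 0.003, 0, -0.12, 0.9, 0, 0.005, 0.003, 0, -0.12, 0.9, 0, 0.005, 0.003, 0, -0.12, 0.9, 0, 0.005, 0.003, 0]}}

```text
t: 7.93
tool_pos: [0.4686, 0.3106, 0.2572]
eef_rot: [[0.112, 0.994, -0.0], [0.994, -0.112, -0.0], [-0.0, 0.0, -1.0]]
ft_force: [-0.3, -0.1, -3.3]
opening: 0.0125
```

```bash
python3 s.py; python3 - <<'E'
from h import *
c=cams.read_camera('wrist');b=cams.read_camera('scene')
cv2.imwrite('pics/w4.png',np.hstack([cv2.resize(c['img'],(400,300)),cv2.resize(b['img'][80:290,280:560],(400,300))]))
import pickle;pickle.dump((c,b),open('p.pkl','wb'))
print(np.array(readout.state()['eef_rot']))
E
```

```text
t 7.9333
tool_pos [0.4686 0.3106 0.2572]
ft_force [-0.2857 -0.1082 -3.2585]
ft_torque [-0.0244  0.0345  0.0434]
opening 0.0125
83.59386014237346
[[ 1.12615668e-01  9.93638578e-01  2.95070147e-04]
 [ 9.93638622e-01 -1.12615655e-01 -6.19082639e-05]
 [-2.82849216e-05  3.00164934e-04 -9.99999955e-01]]
```

View pics/w4.png

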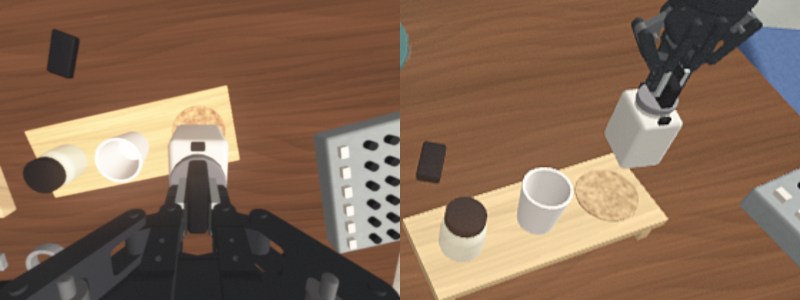

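```bash
python3 - <<'E'
from h import *
import pickle
c,b=pickle.load(open('p.pkl','rb'));a,_=pickle.load(open('c.pkl','rb'))
print('scene',ray(b,(424.9,215.8),.054),'top',ray(a,(153.25,181.5),.054))
for x,y in((173,125),(226,125),(199,106)):print('wr',ray(c,(x*1.4,y*1.4),.054))
E
```

```text
scene [0.4719732  0.31167912 0.054     ] top [0.4668521  0.31105749 0.054     ]
wr [0.45212015 0.27206968 0.054     ]
wr [0.46188385 0.35926574 0.054     ]
wr [0.42617242 0.31821506 0.054     ]
```

Request:
{"op": "play_rows", "data": {"commands": [0, 0, -0.25, 0, 0, 0, 0, 0, -0.55, 0, 0, 0, 0, 0, -0.75, 0, 0, 0, 0, 0, -0.9, 0, 0, 0, 0, 0, -0.9, 0, 0, 0]}}

```text
t: 8.45
tool_pos: [0.468, 0.3087, 0.1834]
eef_rot: [[0.114, 0.993, -0.003], [0.993, -0.114, -0.002], [-0.002, -0.002, -1.0]]
ft_force: [-0.5, -0.3, -3.7]
opening: 0.0128
```

```bash
python3 s.py; python3 - <<'E'
from h import *
b=cams.read_camera('scene');c=cams.read_camera('wrist')
cv2.imwrite('pics/s5.png',np.hstack([cv2.resize(b['img'][130:270,370:510],(400,400),interpolation=3),cv2.resize(c['img'][60:270,175:385],(400,400),interpolation=3)]))
import pickle;pickle.dump((c,b),open('p.pkl','wb'))
E
```

```text
t 8.45
tool_pos [0.468  0.3087 0.1834]
ft_force [-0.4801 -0.2901 -3.727 ]
ft_torque [-0.0023  0.0141 -0.0549]
opening 0.0128
83.45765722472898
```

View pics/s5.png

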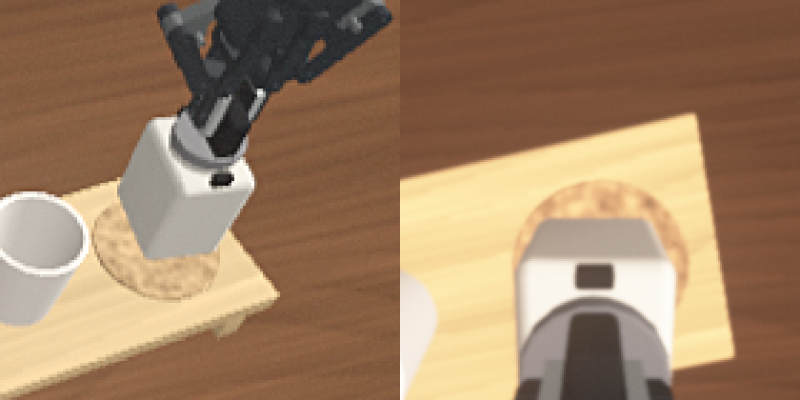

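```bash
python3 - <<'E'
from h import *
import pickle
c,b=pickle.load(open('p.pkl','rb'))
W=lambda x,y,z:ray(c,((x-400)*.525+175,y*.525+60),z).round(4)[:2]
S=lambda x,y,z:ray(b,(x*.35+370,y*.35+130),z).round(4)[:2]
print('pad L,R,top',W(514,250,.054),W(688,262,.054),W(601,180,.054))
print('can bottom edge',W(531,222,.079),W(662,219,.079),'rib',W(594,276,.163),'expect x-.028')
print('scene pad L, bottom',S(93,240,.054),S(172,299,.054),'can corner',S(143,257,.079),S(216,258,.079))
E
```

```text
pad L,R,top [0.4544 0.2711] [0.4704 0.3569] [0.425 0.318]
can bottom edge [0.4371 0.2849] [0.4424 0.3431] rib [0.4413 0.3126] expect x-.028
scene pad L, bottom [0.4564 0.2693] [0.5161 0.3007] can corner [0.4926 0.2822] [0.5058 0.3302]
```

Both views show the canister over the pad, about 3 mm short in y (pad centre about (0.470,0.3135), canister about (0.470,0.310)). I'm correcting that and lowering in small steps.

Request:
{"op": "play_rows", "data": {"commands": [0, 0.04, -0.06, 0, 0, 0, 0, 0.04, -0.13, 0, 0, 0, 0, 0.04, -0.19, 0, 0, 0, 0, 0.04, -0.23, 0, 0, 0, 0, 0.04, -0.23, 0, 0, 0]}}

```text
t: 8.97
tool_pos: [0.4686, 0.3125, 0.1667]
eef_rot: [[0.114, 0.994, -0.001], [0.994, -0.114, -0.001], [-0.001, -0.001, -1.0]]
ft_force: [0.5, -0.7, -3.9]
opening: 0.0128
```

Request:
{"op": "play_rows", "data": {"commands": [0, 0, -0.02, 0, 0, 0, 0, 0, -0.035, 0, 0, 0, 0, 0, -0.045, 0, 0, 0, 0, 0, -0.045, 0, 0, 0]}}

```text
t: 9.3
tool_pos: [0.4686, 0.3125, 0.1631]
eef_rot: [[0.114, 0.994, -0.001], [0.994, -0.114, -0.001], [-0.001, -0.001, -1.0]]
ft_force: [0.1, -0.1, -3.9]
opening: 0.0127
```

```bash
python3 s.py; python3 -c "
from h import *;print(np.array(readout.state()['eef_rot']).round(4))"
```

```text
t 9.3
tool_pos [0.4686 0.3125 0.1631]
ft_force [ 0.0912 -0.1437 -3.8679]
ft_torque [ 0.0516 -0.044   0.0239]
opening 0.0127
83.47841767242933
[[ 1.136e-01  9.935e-01 -7.000e-04]
 [ 9.935e-01 -1.136e-01 -7.000e-04]
 [-8.000e-04 -6.000e-04 -1.000e+00]]
```

Still hanging (-3.9 N); about 4 mm to go.

Request:
{"op": "play_rows", "data": {"commands": [0, 0, -0.012, 0, 0, 0, 0, 0, -0.025, 0, 0, 0, 0, 0, -0.035, 0, 0, 0, 0, 0, -0.035, 0, 0, 0]}}

```text
t: 9.63
tool_pos: [0.4686, 0.3125, 0.1601]
eef_rot: [[0.114, 0.994, -0.001], [0.994, -0.114, -0.001], [-0.001, -0.001, -1.0]]
ft_force: [0.4, 0.3, -3.5]
opening: 0.0132
```

Request:
{"op": "play_rows", "data": {"commands": [0, 0, -0.012, 0, 0, 0, 0, 0, -0.02, 0, 0, 0, 0, 0, -0.02, 0, 0, 0]}}

```text
t: 9.88
tool_pos: [0.4685, 0.3124, 0.1583]
eef_rot: [[0.114, 0.994, -0.001], [0.994, -0.114, -0.001], [-0.001, -0.001, -1.0]]
ft_force: [0.3, -0.3, -4.3]
opening: 0.0125
```

Request:
{"op": "play_rows", "data": {"commands": [0, 0, -0.012, 0, 0, 0, 0, 0, -0.015, 0, 0, 0, 0, 0, -0.015, 0, 0, 0]}}

```text
t: 10.13
tool_pos: [0.4686, 0.3128, 0.158]
eef_rot: [[0.113, 0.994, 0.0], [0.994, -0.113, 0.0], [0.0, 0.0, -1.0]]
ft_force: [-3.6, 1.0, 7.6]
opening: 0.0129
```

Request:
{"op": "play_rows", "data": {"commands": [0, 0, -0.012, 0, 0, 0, 0, 0, -0.015, 0, 0, 0, 0, 0, -0.015, 0, 0, 0]}}

```text
t: 10.38
tool_pos: [0.4687, 0.3129, 0.158]
eef_rot: [[0.113, 0.994, 0.001], [0.994, -0.113, 0.001], [0.001, 0.001, -1.0]]
ft_force: [-4.6, -0.8, 12.9]
opening: 0.0128
```

Contact, at the expected height. Now to release.

Request:
{"op": "play_rows", "data": {"commands": [0, 0, 0.005, 0, 0, 0, 0, 0, 0.005, 0, 0, 0, 0, 0, 0.005, 0, 0, 0, 0, 0, 0.005, 0, 0, 0, 0, 0, 0.005, 0, 0, 0, 0, 0, 0.005, 0, 0, 0], "fingers": 40}}

```text
t: 10.88
tool_pos: [0.4687, 0.3129, 0.1583]
eef_rot: [[0.113, 0.994, 0.001], [0.994, -0.113, 0.001], [0.001, 0.001, -1.0]]
ft_force: [0.0, 0.1, -0.2]
opening: 0.04
```

Request:
{"op": "play_rows", "data": {"commands": [0, 0, 0.15, 0, 0, 0, 0, 0, 0.4, 0, 0, 0, 0, 0, 0.7, 0, 0, 0, 0, 0, 0.95, 0, 0, 0]}}

```text
t: 11.22
tool_pos: [0.4686, 0.3129, 0.2355]
eef_rot: [[0.113, 0.994, 0.001], [0.994, -0.113, 0.001], [0.001, 0.001, -1.0]]
ft_force: [-0.2, -0.3, 0.3]
opening: 0.0402
```

Request:
{"op": "play_rows", "data": {"commands": [-0.3, -0.2, 0.3, 0, 0, 0, -0.7, -0.4, 0.5, 0, 0, 0, -1, -0.5, 0.5, 0, 0, 0, -1, -0.5, 0.5, 0, 0, 0]}}

```text
t: 11.55
tool_pos: [0.3855, 0.2717, 0.2771]
eef_rot: [[0.113, 0.994, 0.002], [0.994, -0.113, 0.001], [0.002, 0.002, -1.0]]
ft_force: [0.6, 0.3, 1.5]
opening: 0.0398
```

```bash
python3 s.py; python3 - <<'E'
from h import *
b=cams.read_camera('scene');c=cams.read_camera('wrist')
cv2.imwrite('pics/s6.png',np.hstack([cv2.resize(b['img'],(400,300)),cv2.resize(c['img'],(400,300)) ]))
x=cv2.resize(b['img'][140:260,370:490],(400,400),interpolation=3);cv2.imwrite('pics/s7.png',np.vstack([cv2.imread('pics/s6.png')[:,:],]))
cv2.imwrite('pics/s8.png',np.hstack([x,cv2.resize(c['img'],(400,300))[:0:-1][:0] if 0 else np.pad(cv2.resize(b['img'][270:380,65:250],(400,238)),((0,162),(0,0),(0,0)))]))
E
```

```text
t 11.55
tool_pos [0.3855 0.2717 0.2771]
ft_force [0.6003 0.3441 1.4954]
ft_torque [0.0413 0.0478 0.0113]
opening 0.0398
83.51696030748714
```

View pics/s8.png

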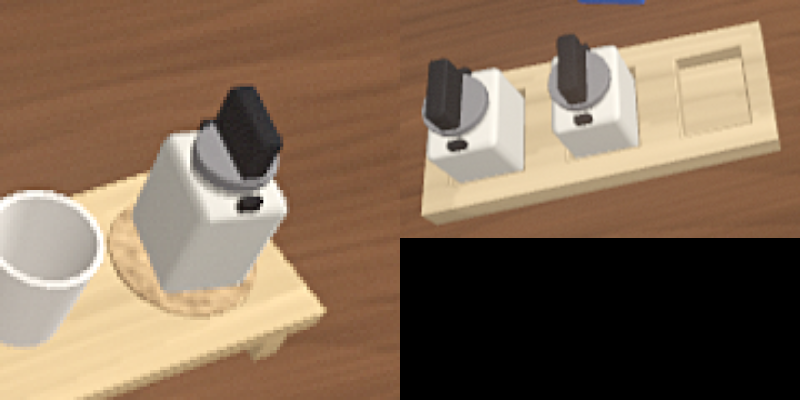

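View pics/s6.png

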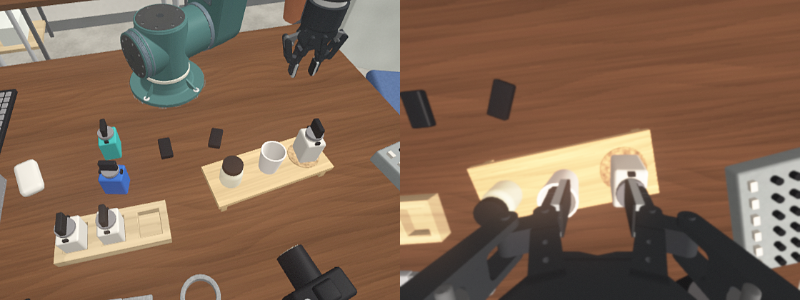

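```bash
python3 - <<'E'
from h import *
b=cams.read_camera('scene');t=cams.read_camera('top')
S=lambda x,y,z:ray(b,(x*.3+370,y*.3+140),z)[:2]
A=lambda e:np.degrees(np.arctan2(e[1],e[0])).round(1)
r1,r2=S(205,128,.138),S(250,204,.138);print('ribs',(r1+r2)/2,A(r2-r1),np.linalg.norm(r2-r1))
b1,b2=S(235,88,.182),S(263,146,.182);print('bar',(b1+b2)/2,A(b2-b1),np.linalg.norm(b2-b1))
print('corners',S(180,292,.054),S(238,281,.054))
g=t['img'];x=cv2.resize(g[150:210,120:190],None,fx=6,fy=6,interpolation=3);y=cv2.resize(b['img'][155:215,405:465],(360,360),interpolation=3)
cv2.imwrite('pics/f.png',np.hstack([x,y]))
E
```

```text
ribs [0.47042657 0.3107808 ] -2.1 0.05597459060430945
bar [0.47153952 0.30645902] -8.0 0.04101535951849528
corners [0.49784769 0.29649293] [0.49933112 0.33421368]
```

```bash
python3 - <<'E'
from h import *
print(ctrl.hand_in())
E
```

```text
the job is handed in; nothing more can be done
None
```

The loose cap, on the end canister nearest the shelf, is tight. That canister now stands upright on the cork pad, released, and the job was handed in at about 12 s.

- **Cap:** I turned it about 64° clockwise while it stood in the rack. The turning torque then rose from about 0 to 0.62 N m, against about 0.06 N m of friction. The close wrist view showed the bar in line with the rib.
- **Placing:** The canister touched down at the expected height with about 13 N on the wrist. Its measured centre is about (0.470, 0.311) and the pad's about (0.470, 0.3135), so it is within about 3 mm of the middle.
- **Other canisters:** The other two are still in the rack, with their bars in line with their ribs. The gripper is well clear.

**Checks that failed or disagreed:**
- The last rough reading from the scene camera put the ribs at -2° and the bar at -8°. I estimate about 3° of pixel noise, and the difference is to the tight side, which the stop rules out as looseness. I took it as measuring error and did not resolve it further.
- A last close-up could not be viewed because the limit of 12 pictures was reached.

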